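Gas off and kettle off the hob

TASK

The kettle is done: turn the knob of the burner it stands on clockwise until it clicks home at off, and leave the other burner's knob as it is. Then carry the kettle upright to the round cork trivet and set it down gently in the middle, leaving the pan, the fruit bowl and the spice jar where they are.

Things in the scene. Friction and masses are not known exactly. Their poses are not given: they have to be found in the camera images.
- hob: two-burner gas hob, a steel plate 380 (x) by 480 (y) by 10 mm fixed on the worktop; origin: centre of its underside. In its frame the burners are at (65, +-125) mm, under square dark pan supports 219 mm wide, tops 52 mm above the worktop; each burner's knob is straight in front of it, robot side, at (-145, +-125) mm. The kettle is on one burner, the casserole on the other, either way round.
- kettle_knob (a joint): angle of the gas knob in front of the kettle's burner: 0 = off, at its stop, white pointer towards the burner at the red dot; grows anticlockwise from above to 3.3. Starts on, at 0.8 to 1.35. Turned clockwise it is free (0.03 N m) to 0.6, then resists with 0.2 N m, easing to nothing at the click at 0.30; below 0.25 it springs home to 0. Let go above 0.35, it springs back to 0.64.
- kettle_knob_grip (a point): on that knob's upright axis, 41 mm above the worktop, a good TCP height. Black knob: round skirt 44 mm across, its top 20 mm above the worktop; on it an upright grip bar 42 mm long, 14 mm thick, from 20 to 46 mm above the worktop. The bar lies along the point's x axis (pointer end +x), which turns with the knob; at off that is the hob's +x.
- spare_knob (a joint): angle of the same kind of knob in front of the other burner; it is off (0) and is to stay off
- spare_knob_grip (a point): on the axis of the other knob, 41 mm above the worktop; same shape
- kettle: steel whistling kettle, 0.45 to 0.9 kg, lid fixed; origin: centre of its flat underside (140 mm across; widest 156 mm; body 118 mm high, lid knob to 150 mm). Spout along its +x, tip 134 mm from the axis, 122 mm high; at the start it points away from the robot, within 1 rad of the hob's +x.
- kettle_grip (a point): middle of the kettle's black handle, a level round bar 22 mm in diameter and 104 mm long along the kettle's x, 205 mm above its underside, on two thin uprights at the ends; 44 mm clear below it to the lid knob
- trivet: round cork trivet, 200 mm in diameter, 12 mm thick, fixed flat on the worktop to the left or the right of the hob; origin: centre of its underside
- casserole: shallow red open pan on the other burner, 176 mm across and 55 mm high with two loop handles (222 mm over them), its rim 107 mm above the worktop; loose; origin: centre of its underside
- fruit_bowl: white bowl of fruit on the side of the hob where the trivet is not, 196 mm across, 72 mm high over the fruit; loose; origin: centre of its underside
- spice_jar: glass jar with a wooden lid near the hob's front right corner, 60 mm across, 90 mm high; loose; origin: centre of its underside
There are look-alikes about, which are no part of the job. What is shaped like the part that bears kettle_knob but green is not meant. Several things have the shape of the kettle; the one meant has the colours described above.

How it is judged:
By the outcome, as a careful person would: the job done as asked, in the order asked, and still so for the second after the job is handed in, with the robot touching nothing.
It also fails if it takes over 64 s, if anything falls off the work surface, if the arm or the gripper's body presses on something with over 40 N, if the wrist force passes 120 N, or if a joint passes its speed limit or range.

ROBOT

A 7-joint arm with a two-finger parallel gripper is mounted at the origin on the work surface. World frame = base frame: x ahead of the robot, y to its left, z up, the work surface at z = 0. Lengths are in m, angles in degrees, forces in N, time in s.
With the tool pointing down it reaches from about 0.425 to 0.875 m from the base axis. Payload 4.7 kg.
Tool frame: the origin (TCP) lies between the finger pads, 19 mm behind the fingertips; this is the grasp point; z points along the fingers, y is the line along which they close (so a half turn about z gives the same grasp; the last joint's range is limited). The gripper opens to 87 mm and grips with 3 to 60 N. Pads are 19 mm wide; open, the fingers measure 117 mm over their backs; the gripper's body (75 mm by 190 mm) begins 51 mm behind the grasp point.
Start: joints at [-70.697, 18.392, -4.016, 83.108, 1.295, 78.541, -3.26], TCP at [0.206, 0.616, 0.241] pointing down, gripper open.
Joint ranges: [-163.93, 163.93], [-17.29, 119.83], [-79.2, 71.16], [3.27, 140.29], [-89.18, 269.18], [5.43, 117.66], [-154.24, 154.24]. Speed limits (degrees/s): [147.25, 147.25, 180, 180, 180, 180, 180].

INTERFACE

Orientations are given as [roll, pitch, yaw] about the fixed x, y, z axes, in that order (R = Rz(yaw) Ry(pitch) Rx(roll)).
In Python, from cell import env gives the robot as it stands.
- The arm moves only by the shell command python3 -m jog 'ROWS' [FORCE]. ROWS is JSON, a list of rows, each a list of 7 numbers: the shift along the tool's x, y, z in m, then the turn, a rotation vector about the tool's x, y, z in rad, then the finger opening in m, from 0 to 0.087. A call has 1 to 12 rows; each row shifts and turns the commanded pose from where the row before left it, along the tool's axes as they then stand; what a row does not reach is not made up. A row lasts 1/12 s, in which the tool goes at most 41.7 mm and 7.16 degrees, less where a joint would pass 70% of its speed; a pose out of reach is approached as far as the arm can. A call is refused whole if a number of a shift passes 0.0417 or a number of a turn 0.125, either way. A call with a gripper value outside its range is refused whole. The fingers move at their own pace and stop on an object; FORCE is the grip in N (left out, the last holds). Time passes only in rows, so rows that do not move let the fingers close. It gives the time, the measured TCP pose, the force, the opening and the grip force at its end, in the units of the state.
- env.get_obs(): the state, without advancing time (a new reading comes with each control period).
- env.read_camera(name): name is "scene" or "top"; returns the picture (400x640x3 uint8, blue, green, red); there is no depth.
- env.get_calibration(name): a dict with "fov_y" (degrees; the focal length in pixels is half the picture's height over the tangent of half this angle, whatever the lens; pixels are square), "cx", "cy" (the principal point, pixels), "pose" (4x4, takes a point from camera to world coordinates). Camera axes: x right, y up, looking along -z (the intrinsics and any distortion apply to the point x, -y, -z); pixel columns grow to the right and rows downward; lengths in m; the calibration is good to about 2 mm. A picture is of the moment at which its call begins. get_calibration takes no time and is no camera call.
- env.sign_off(): hands the job in; it is judged then, once.
The state is a dict: "time_s": time; "qpos": joint angles; "joint_velocities": joint speeds; "effort": joint torques, N m; "tool_pos": TCP position; "tool_rot": TCP orientation; "force": force on the tool from outside, world axes, zero at the start; "wrist_torque": the same for the moment, N m; "grip_width": finger opening in m; "grasp_force": force on a finger pad.
Only numpy, scipy, OpenCV 4.12 (cv2) and the standard library are available. Lean on these libraries where they do the work, as an engineer would, in place of code of your own. Each camera call takes 0.05 s, during which the arm holds its last target. There are 200 camera calls.

## Working session

There is one attempt and no reset: what is moved stays moved. The work goes in short steps, Python scripts to look and compute and a shell command to move; the robot and the scene stay as the last step left them, time stands still between calls to the robot, and variables do not carry over. Pictures are saved under pics/ and viewed, at most 10 in all, crops included, and the job is handed in when it is done.

```bash
ls; mkdir -p pics
python3 - <<'E'
from cell import env
import cv2,numpy as np
for n in("scene","top"):
    c=env.get_calibration(n); print(n,c)
    cv2.imwrite(f"pics/{n}0.png",env.read_camera(n))
o=env.get_obs(); print({k:np.round(v,3).tolist() for k,v in o.items()})
E
```

```text
pics
scene {'fov_y': 56.02165322118818, 'cx': 316.57588287551914, 'cy': 203.18132520366686, 'pose': array([[-0.66163353, -0.52999834,  0.5304176 ,  0.95180232],
       [ 0.74973075, -0.47895501,  0.45662446,  0.45914581],
       [ 0.01203596,  0.69978844,  0.71424875,  0.85069269],
       [ 0.        ,  0.        ,  0.        ,  1.        ]])}
top {'fov_y': 47.57234261082488, 'cx': 323.4850597118381, 'cy': 202.28884357121873, 'pose': array([[ 0.00724894,  0.98035827, -0.19709163,  0.12852251],
       [-0.99996765,  0.00641967, -0.00484614, -0.01259439],
       [-0.00348569,  0.19712038,  0.98037309,  1.57186487],
       [ 0.        ,  0.        ,  0.        ,  1.        ]])}
{'time_s': 0.1, 'qpos': [-70.698, 18.434, -4.017, 83.169, 1.296, 78.541, -3.26], 'joint_velocities': [-0.025, -0.024, 0.019, -0.176, 0.023, -0.025, -0.016], 'effort': [-0.0, -49.257, -0.406, -31.34, -0.064, 0.039, 0.0], 'tool_pos': [0.206, 0.616, 0.24], 'tool_rot': [-179.901, 0.007, 161.51], 'force': [-0.341, 0.764, -0.831], 'wrist_torque': [0.003, -0.024, 0.008], 'grasp_force': 0.0, 'grip_width': 0.087}
```

View pics/scene0.png

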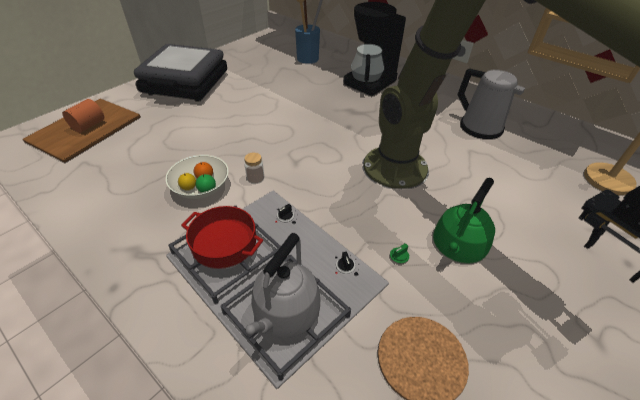

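View pics/top0.png

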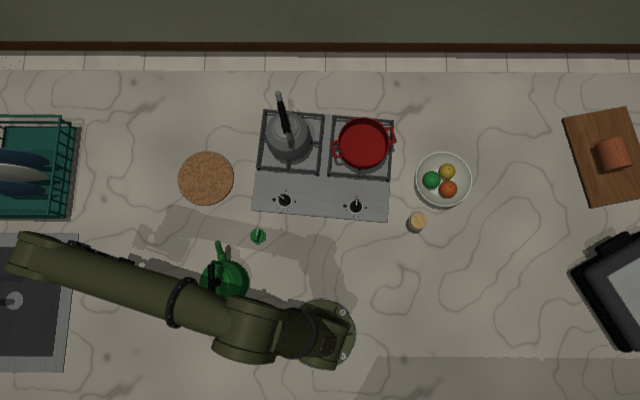

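The candidates are:
- **Kettles:** steel at top (287,135), scene (285,300); green at top (222,283), scene (465,235), a look-alike; grey jug at scene (490,100), a look-alike.
- **Knobs:** kettle's at top (285,200), scene (346,262); spare at top (356,206), scene (286,212); green at top (258,236), scene (400,253), a look-alike.

I choose the steel kettle on the left burner and the black knob in front of it. The trivet is at top (206,178), scene (422,360).

```bash
cat > h.py <<'E'
import numpy as np,cv2
from cell import env
def ray(n,u,v):
    c=env.get_calibration(n);f=200/np.tan(np.radians(c["fov_y"]/2));P=c["pose"]
    d=P[:3,:3]@np.array([(u-c["cx"])/f,-(v-c["cy"])/f,-1]);return P[:3,3],d
def plane(n,u,v,z):
    o,d=ray(n,u,v);return o+d*(z-o[2])/d[2]
def proj(n,p):
    c=env.get_calibration(n);f=200/np.tan(np.radians(c["fov_y"]/2));P=c["pose"]
    q=P[:3,:3].T@(np.array(p)-P[:3,3]);return np.array([c["cx"]+f*q[0]/-q[2],c["cy"]-f*q[1]/-q[2]])
def tri(a,b):
    (o1,d1),(o2,d2)=ray("top",*a),ray("scene",*b)
    s=np.linalg.lstsq(np.c_[d1,-d2],o2-o1,rcond=None)[0]
    p,q=o1+s[0]*d1,o2+s[1]*d2;return (p+q)/2,np.linalg.norm(p-q)
E
python3 - <<'E'
from h import *
t=cv2.imread("pics/top0.png");s=cv2.imread("pics/scene0.png")
# trivet: brown mask
for n,im,box in(("top",t,(160,140,250,220)),("scene",s,(360,300,490,400))):
    h=cv2.cvtColor(im,cv2.COLOR_BGR2HSV);m=cv2.inRange(h,(5,80,60),(22,255,255))
    x0,y0,x1,y1=box;k=np.zeros_like(m);k[y0:y1,x0:x1]=m[y0:y1,x0:x1];k=cv2.morphologyEx(k,cv2.MORPH_CLOSE,np.ones((5,5)))
    c=max(cv2.findContours(k,0,1)[0],key=cv2.contourArea)
    P=np.array([plane(n,*p[0],.012)[:2] for p in c]);(e,r)=cv2.minEnclosingCircle(P.astype(np.float32));print("trivet",n,np.round(e,4),round(r,4))
a=cv2.resize(t[80:230,240:400],None,fx=5,fy=5,interpolation=cv2.INTER_CUBIC)[:,:800][:600]
a=cv2.resize(t[85:225,240:400],None,fx=4,fy=4,interpolation=cv2.INTER_CUBIC);cv2.imwrite("pics/ctop.png",a)
b=cv2.resize(s[180:380,160:400],None,fx=3,fy=3,interpolation=cv2.INTER_CUBIC);cv2.imwrite("pics/cscene.png",b)
E
```

```text
trivet top [0.5297 0.4151] 0.0997
trivet scene [0.5344 0.4187] 0.1015
```

View pics/ctop.png

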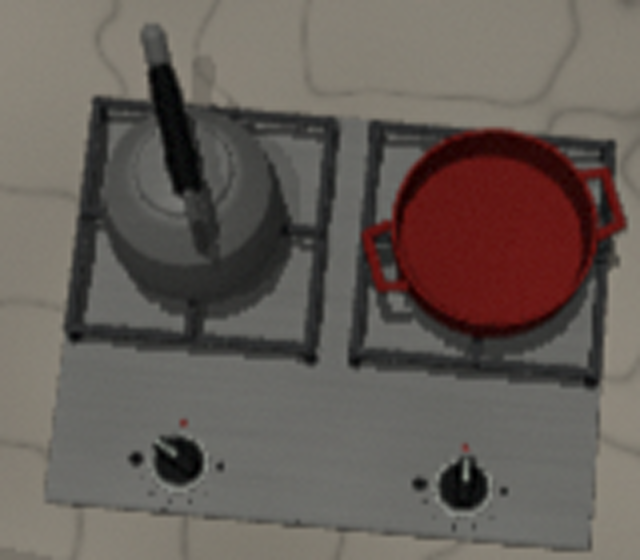

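View pics/cscene.png

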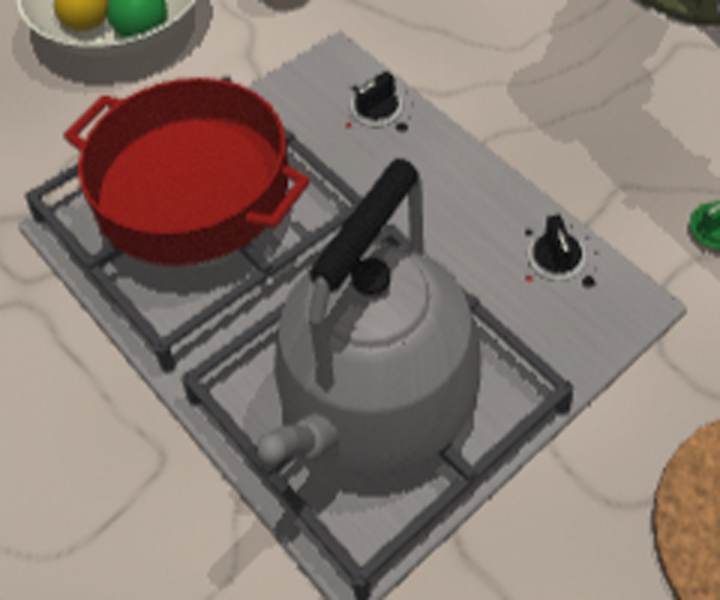

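The crops confirm the choice: grey kettle with a black handle (handle middle about top (282.5,117), scene (281.3,253.3)), and the black knob at top (284.5,200) with its pointer turned up-left, i.e. on.

Run:
```python
from h import *
T=lambda u,v:((u+.5)/4+240-.5,(v+.5)/4+85-.5)
S=lambda u,v:((u+.5)/3+160-.5,(v+.5)/3+180-.5)
r=lambda x:np.round(x,4)
for n,L,R in(("top",T(47,500),T(590,548)),("scene",S(685,310),S(340,33))):
    l,rr=plane(n,*L,.01)[:2],plane(n,*R,.01)[:2]
    y=(l-rr);w=np.linalg.norm(y);y/=w;x=np.array([y[1],-y[0]]);m=(l+rr)/2
    o=m+.19*x
    print(n,"w",r(w),"hob",r(o),"yaw",r(np.degrees(np.arctan2(x[1],x[0]))),"knob",r(o-.145*x+.125*y),"spare",r(o-.145*x-.125*y),"burner",r(o+.065*x+.125*y))
# ring direct
print("ring top",r(plane("top",*T(179,461),.015)),"sp",r(plane("top",*T(464,487),.015)),"ring scene",r(plane("scene",*S(557,252),.015)),"sp",r(plane("scene",*S(376,101),.015)))
# red dot
print("dots",r(plane("top",*T(183,423),.01)),r(plane("scene",*S(529,279),.01)))
# pointer: tip & tail on top z .046
a,b=plane("top",*T(156,441),.046),plane("top",*T(176,455),.046);print("ptr yaw top",np.degrees(np.arctan2(*(a-b)[[1,0]])),r(a))
# handle
A=tri(T(170,128),S(364,220));print("grip",A)
for n,p,q in(("top",T(152,65),T(187,192)),):
    a,b=plane(n,*p,.257),plane(n,*q,.257);print("h yaw",r(a),r(b),np.degrees(np.arctan2(*(a-b)[[1,0]])),np.linalg.norm(a-b),r((a+b)/2))
a,b=plane("scene",*S(325,272),.257),plane("scene",*S(403,165),.257);print(r(a),r(b),r((a+b)/2),np.degrees(np.arctan2(*(a-b)[[1,0]])),np.linalg.norm(a-b))
```

```text
top w 0.4759 hob [ 0.5844 -0.0054] yaw -4.7396 knob [0.4502 0.1312] spare [ 0.4295 -0.118 ] burner [0.6595 0.1138]
scene w 0.4735 hob [ 0.5894 -0.0009] yaw -5.0047 knob [0.4558 0.1363] spare [ 0.434  -0.1128] burner [0.665  0.1179]
ring top [0.4492 0.1322 0.015 ] sp [ 0.4277 -0.1173  0.015 ] ring scene [0.4502 0.1331 0.015 ] sp [ 0.4276 -0.1176  0.015 ]
dots [0.4845 0.13   0.01  ] [0.4864 0.1307 0.01  ]
ptr yaw top 55.15477558117095 [0.4603 0.1496 0.046 ]
grip (array([0.66039128, 0.12139219, 0.26009062]), np.float64(0.0032548580136078408))
h yaw [0.7122 0.1382 0.257 ] [0.6089 0.1087 0.257 ] 15.948654944179086 0.10741844042668881 [0.6605 0.1234 0.257 ]
[0.7045 0.1287 0.257 ] [0.6093 0.1049 0.257 ] [0.6569 0.1168 0.257 ] 14.032124015573737 0.09812096213439189
```

```bash
python3 -m jog '[[-0.01,-0.01,-0.01,0,0,0,0.087],[-0.02,-0.02,-0.01,0,0,0,0.087],[-0.026,-0.026,-0.01,0,0,0,0.087],[-0.026,-0.026,0,0,0,0,0.087],[-0.026,-0.026,0,0,0,0,0.087],[-0.026,-0.026,0,0,0,0,0.087],[-0.026,-0.026,0,0,0,0,0.087],[-0.026,-0.026,0,0,0,0,0.087],[-0.026,-0.026,0,0,0,0,0.087],[-0.026,-0.026,0,0,0,0,0.087],[-0.026,-0.026,0,0,0,0,0.087],[-0.02,-0.02,0,0,0,0,0.087]]'
python3 -m jog '[[-0.02,-0.02,0,0,0,0.1,0.087],[-0.02,-0.02,0.01,0,0,0.12,0.087],[0,0,0.01,0,0,0.12,0.087],[0,0,0.01,0,0,0.12,0.087],[0,0,0.01,0,0,0.12,0.087],[0,0,0.01,0,0,0.12,0.087],[0,0,0.01,0,0,0.12,0.087],[0,0,0.01,0,0,0.12,0.087],[0,0,0.01,0,0,0.12,0.087],[0,0,0.01,0,0,0.12,0.087],[0,0,0.01,0,0,0.12,0.087],[0,0,0.01,0,0,0.12,0.087]]'
cat > st.py <<'E'
from h import *
import sys
def go(x,y,yaw):
    o=env.get_obs();p=o["tool_pos"];ps=np.radians(o["tool_rot"][2]);dx,dy=x-p[0],y-p[1]
    print("t",o["time_s"],"pos",np.round(p,4),"rot",np.round(o["tool_rot"],2),"F",np.round(o["force"],1),"w",round(o["grip_width"],4),"gf",np.round(o["grasp_force"],1),"q",np.round(o["qpos"],0))
    t=-(np.radians(yaw)-ps);t=(t+np.pi)%(2*np.pi)-np.pi
    print("tool dx %.4f dy %.4f turnz %.4f"%(dx*np.cos(ps)+dy*np.sin(ps),dx*np.sin(ps)-dy*np.cos(ps),t))
go(*map(float,sys.argv[1:4]))
E
python3 st.py 0.4505 0.1325 55
```

```text
time_s: 1.1
tool_pos: [0.3865, 0.2537, 0.2711]
tool_rot: [-180.0, 0.0, 161.4]
force: [0.0, -0.0, 0.4]
grip_width: 0.0868
grasp_force: 0.0
time_s: 2.1
tool_pos: [0.4078, 0.2051, 0.1605]
tool_rot: [-180.0, 0.0, 79.8]
force: [0.1, 0.3, -0.8]
grip_width: 0.0867
grasp_force: 0.0
t 2.1 pos [0.4078 0.2051 0.1605] rot [-1.7997e+02  2.0000e-02  7.9800e+01] F [ 0.1  0.3 -0.8] w 0.0867 gf 0.0 q [-43.  -2.  13. 116.   1.  66. -41.]
tool dx -0.0639 dy 0.0549 turnz 0.4329
```

```bash
python3 -m jog '[[-0.021,0.018,0,0,0,0,0.087],[-0.021,0.018,0,0,0,0,0.087],[-0.021,0.018,0,0,0,0,0.087],[0,0,0.01,0,0,0.1,0.06],[0,0,0.01,0,0,0.1,0.06],[0,0,0.01,0,0,0.1,0.06],[0,0,0.01,0,0,0.1,0.06],[0,0,0,0,0,0,0.06],[0,0,0,0,0,0,0.06]]'
python3 st.py 0.4505 0.1325 57
python3 - <<'E'
from h import *
t,s=env.read_camera("top"),env.read_camera("scene")
cv2.imwrite("pics/c2.png",np.hstack([cv2.resize(t[140:240,235:335],None,fx=4,fy=4),cv2.resize(s[190:290,290:390],None,fx=4,fy=4)]))
E
```

```text
time_s: 2.85
tool_pos: [0.4499, 0.1337, 0.1208]
tool_rot: [-180.0, 0.1, 57.4]
force: [0.4, 0.3, 0.6]
grip_width: 0.0617
grasp_force: 0.0
t 2.85 pos [0.4499 0.1337 0.1208] rot [-1.7995e+02  8.0000e-02  5.7390e+01] F [0.4 0.3 0.6] w 0.0617 gf 0.0 q [-38.   2.  18. 117.  -1.  61. -52.]
tool dx -0.0007 dy 0.0011 turnz 0.0068
```

View pics/c2.png

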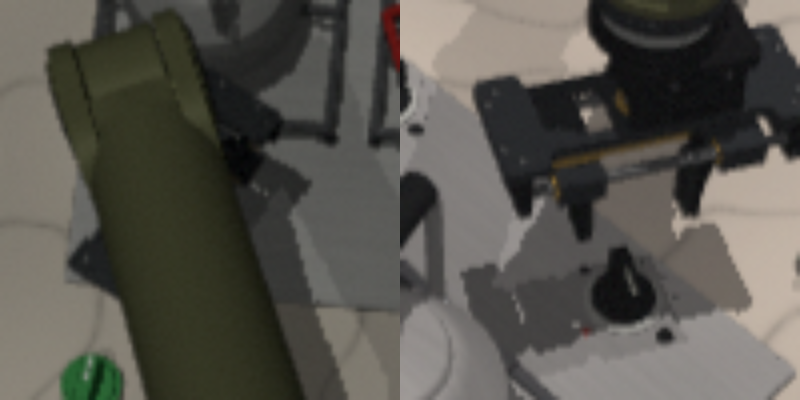

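The view shows the open fingers straddling the black knob, with its bar at right picture (620,285) roughly parallel to the pads. I'm descending and closing gently.

```bash
python3 -m jog '[[-0.0007,0.001,0.012,0,0,0,0.06],[0,0,0.014,0,0,0,0.06],[0,0,0.014,0,0,0,0.06],[0,0,0.014,0,0,0,0.06],[0,0,0.012,0,0,0,0.06],[0,0,0.008,0,0,0,0.06],[0,0,0.004,0,0,0,0.06],[0,0,0,0,0,0,0.06]]' 8
python3 -m jog '[[0,0,0,0,0,0,0.03],[0,0,0,0,0,0,0.018],[0,0,0,0,0,0,0.01],[0,0,0,0,0,0,0.01],[0,0,0,0,0,0,0.01],[0,0,0,0,0,0,0.01]]' 8
python3 st.py 0.4505 0.1325 -5
```

```text
time_s: 3.62
tool_pos: [0.4508, 0.1328, 0.043]
tool_rot: [-180.0, 0.0, 57.3]
force: [0.1, 0.1, -0.6]
grip_width: 0.06
grasp_force: 0.0
time_s: 4.12
tool_pos: [0.4512, 0.1329, 0.0435]
tool_rot: [180.0, -0.0, 57.2]
force: [-0.0, 0.4, -0.2]
grip_width: 0.0278
grasp_force: 0.0
t 4.1167 pos [0.4512 0.1329 0.0435] rot [ 1.7999e+02 -3.0000e-02  5.7230e+01] F [-0.   0.4 -0.2] w 0.0278 gf 0.0 q [-37.   8.  19. 121.  -3.  51. -49.]
tool dx -0.0007 dy -0.0003 turnz 1.0861
```

```bash
python3 -m jog '[[0,0,0,0,0,0,0.01],[0,0,0,0,0,0,0.01],[0,0,0,0,0,0,0.01],[0,0,0,0,0,0,0.01],[0,0,0,0,0,0,0.01]]' 8
python3 st.py 0.4505 0.1325 -5
```

```text
time_s: 4.53
tool_pos: [0.4502, 0.1332, 0.0432]
tool_rot: [-179.9, 0.0, 57.2]
force: [-4.3, 1.3, 2.8]
grip_width: 0.0137
grasp_force: 8.0
t 4.5333 pos [0.4502 0.1332 0.0432] rot [-1.7992e+02  3.0000e-02  5.7240e+01] F [-4.3  1.3  2.8] w 0.0137 gf 8.0 q [-37.   8.  19. 121.  -3.  52. -49.]
tool dx -0.0005 dy 0.0006 turnz 1.0864
```

```bash
python3 -m jog '[[0,-0.0005,0,0,0,0,0.01],[0,0,0,0,0,0,0.01],[0,0,0,0,0,0.05,0.01],[0,0,0,0,0,0.09,0.01],[0,0,0,0,0,0.09,0.01],[0,0,0,0,0,0.09,0.01]]' 30
python3 st.py 0.4505 0.1325 -5
python3 -m jog '[[0,0,0,0,0,0.09,0.01],[0,0,0,0,0,0.09,0.01],[0,0,0,0,0,0.09,0.01],[0,0,0,0,0,0.09,0.01],[0,0,0,0,0,0.09,0.01],[0,0,0,0,0,0,0.01]]'
python3 st.py 0.4505 0.1325 -5; python3 -c "
from cell import env;print(env.get_obs()['wrist_torque'])"
```

```text
time_s: 5.03
tool_pos: [0.4501, 0.1333, 0.0432]
tool_rot: [-180.0, 0.0, 38.7]
force: [-3.3, 1.2, 4.2]
grip_width: 0.0141
grasp_force: 30.0
t 5.0333 pos [0.4501 0.1333 0.0432] rot [-1.7996e+02  3.0000e-02  3.8660e+01] F [-3.3  1.2  4.2] w 0.0141 gf 30.0 q [-39.   8.  20. 121.  -4.  51. -68.]
tool dx -0.0002 dy 0.0008 turnz 0.7619
time_s: 5.53
tool_pos: [0.45, 0.1333, 0.0432]
tool_rot: [-180.0, 0.1, 13.0]
force: [-4.0, 2.5, 4.1]
grip_width: 0.0137
grasp_force: 30.0
t 5.5333 pos [0.45   0.1333 0.0432] rot [-1.7998e+02  6.0000e-02  1.2990e+01] F [-4.   2.5  4.1] w 0.0137 gf 30.0 q [-41.   8.  22. 121.  -4.  52. -93.]
tool dx 0.0003 dy 0.0009 turnz 0.3140
[ 0.24276378  1.1940863  -0.10834974]
```

```bash
python3 -m jog '[[0,0,0,0,0,0.08,0.01],[0,0,0,0,0,0.08,0.01],[0,0,0,0,0,0.08,0.01],[0,0,0,0,0,0.06,0.01],[0,0,0,0,0,0,0.01]]'
python3 st.py 0.4505 0.1325 -5; python3 -c "
from cell import env;print(env.get_obs()['wrist_torque'])"
```

```text
time_s: 5.95
tool_pos: [0.4501, 0.1334, 0.0432]
tool_rot: [-180.0, 0.1, -4.0]
force: [-5.2, 1.7, 3.3]
grip_width: 0.0137
grasp_force: 30.0
t 5.95 pos [0.4501 0.1334 0.0432] rot [-1.7998e+02  5.0000e-02 -4.0200e+00] F [-5.2  1.7  3.3] w 0.0137 gf 30.0 q [ -42.    8.   24.  121.   -4.   51. -110.]
tool dx 0.0005 dy 0.0009 turnz 0.0171
[ 0.36507282  1.24257985 -0.13518824]
```

```bash
python3 -m jog '[[0,0,0,0,0,0,0.06],[0,0,0,0,0,0,0.06],[0,0,0,0,0,0,0.06],[0,0,0,0,0,0,0.06],[0,0,-0.01,0,0,0,0.06],[0,0,-0.02,0,0,0,0.06],[0,0,-0.03,0,0,0,0.06],[0,0,-0.04,0,0,-0.08,0.07],[0,0,-0.04,0,0,-0.09,0.07],[0,0,-0.04,0,0,-0.09,0.07],[0,0,-0.04,0,0,-0.08,0.07],[0,0,-0.04,0,0,0,0.07]]'
python3 -m jog '[[0,0,-0.02,0,0,0,0.07],[0,0,0,0,0,0,0.07]]'
python3 - <<'E'
from h import *
t,s=env.read_camera("top"),env.read_camera("scene")
cv2.imwrite("pics/s3.png",s)
cv2.imwrite("pics/c3.png",np.hstack([cv2.resize(t[85:225,240:340],None,fx=4,fy=4),cv2.resize(s[200:340,230:330],None,fx=4,fy=4)]))
cv2.imwrite("pics/c3b.png",cv2.resize(s[180:330,200:400],None,fx=4,fy=4))
E
python3 st.py 0.66 0.121 15.3
```

```text
time_s: 6.95
tool_pos: [0.4504, 0.1324, 0.3063]
tool_rot: [-180.0, -0.1, 15.6]
force: [1.3, -0.1, -1.1]
grip_width: 0.0696
grasp_force: 0.0
time_s: 7.12
tool_pos: [0.453, 0.1334, 0.3297]
tool_rot: [-179.9, -0.6, 15.4]
force: [0.3, -0.5, -0.1]
grip_width: 0.0698
grasp_force: 0.0
t 7.2167 pos [0.451  0.1329 0.3244] rot [-1.7997e+02 -1.4000e-01  1.5390e+01] F [ 0.1 -0.9 -0.8] w 0.07 gf 0.0 q [-45.  -7.  23. 101.   3.  85. -97.]
tool dx 0.1984 dy 0.0669 turnz 0.0016
```

View pics/c3b.png

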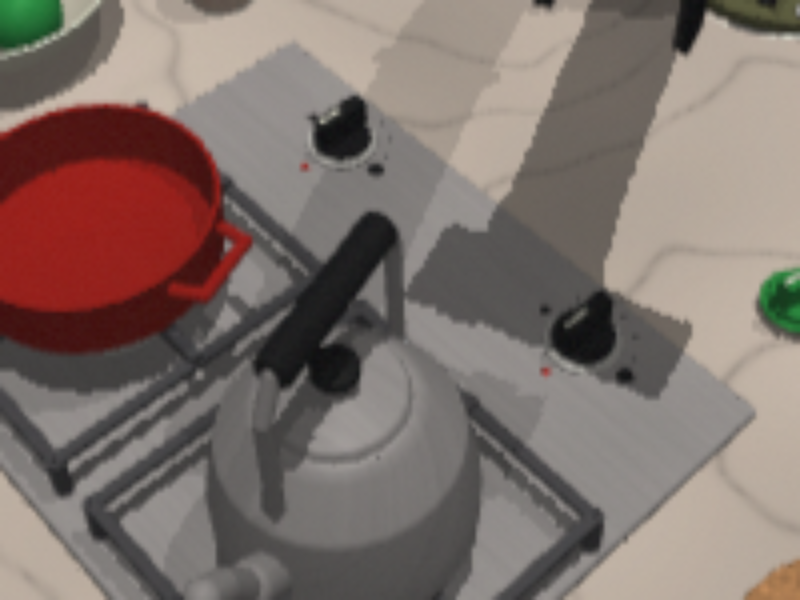

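The kettle's knob at crop (585,330) now points at its red dot, parallel to the spare, so it is off. Next is the kettle handle.

```bash
python3 -m jog '[[0.012,0.004,0,0,0,0,0.075],[0.024,0.008,0,0,0,0,0.075],[0.03,0.01,0,0,0,0,0.075],[0.03,0.01,0,0,0,0,0.075],[0.03,0.01,0,0,0,0,0.075],[0.03,0.01,0,0,0,0,0.075],[0.024,0.008,0,0,0,0,0.075],[0.012,0.004,0,0,0,0,0.075],[0.006,0.002,0,0,0,0,0.075],[0,0,0,0,0,0,0.075],[0,0,0,0,0,0,0.075]]'
python3 st.py 0.66 0.121 15.3
python3 - <<'E'
from h import *
t,s=env.read_camera("top"),env.read_camera("scene")
cv2.imwrite("pics/c4.png",cv2.resize(s[150:300,200:400],None,fx=4,fy=4))
E
```

```text
time_s: 8.13
tool_pos: [0.6582, 0.1218, 0.3221]
tool_rot: [-180.0, 0.1, 15.4]
force: [0.2, -0.2, -1.3]
grip_width: 0.075
grasp_force: 0.0
t 8.1333 pos [0.6582 0.1218 0.3221] rot [-1.800e+02  1.400e-01  1.538e+01] F [ 0.2 -0.2 -1.3] w 0.075 gf 0.0 q [-34.  21.  30.  73. -10.  88. -80.]
tool dx 0.0015 dy 0.0012 turnz 0.0013
```

View pics/c4.png

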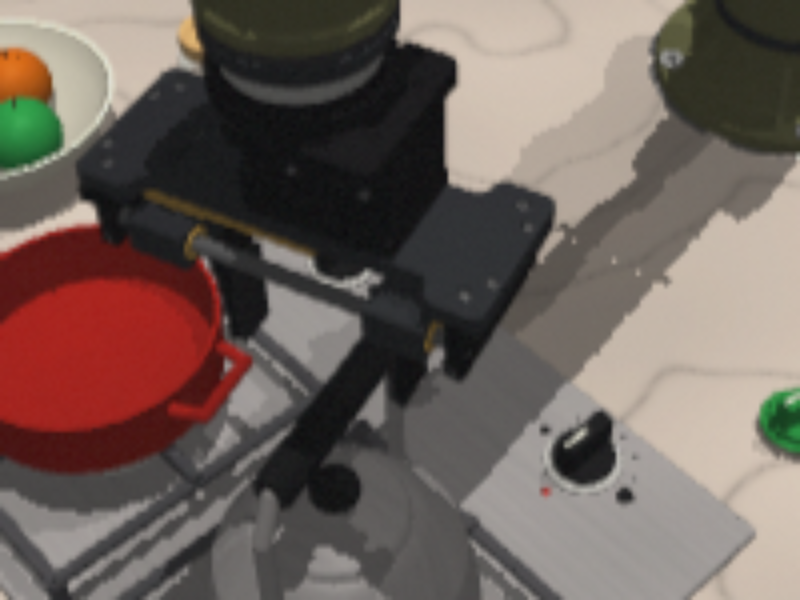

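The fingers straddle the handle (crop (330,410)), with the knob at (585,450) clear. I'm descending 65 mm and closing gently.

```bash
python3 -m jog '[[0.0015,0.001,0.008,0,0,0,0.075],[0,0,0.01,0,0,0,0.075],[0,0,0.01,0,0,0,0.075],[0,0,0.01,0,0,0,0.075],[0,0,0.01,0,0,0,0.075],[0,0,0.008,0,0,0,0.075],[0,0,0.006,0,0,0,0.075],[0,0,0.003,0,0,0,0.075],[0,0,0,0,0,0,0.05],[0,0,0,0,0,0,0.03],[0,0,0,0,0,0,0.03]]' 5
python3 -m jog '[[0,0,0,0,0,0,0.025],[0,0,0,0,0,0,0.01],[0,0,0,0,0,0,0.01],[0,0,0,0,0,0,0.01],[0,0,0,0,0,0,0.01],[0,0,0,0,0,0,0.01]]' 5
python3 st.py 0.66 0.121 15.3
```

```text
time_s: 9.15
tool_pos: [0.6611, 0.1215, 0.2589]
tool_rot: [180.0, -0.1, 15.4]
force: [0.3, -0.3, -0.3]
grip_width: 0.0625
grasp_force: 0.0
time_s: 9.65
tool_pos: [0.6607, 0.1214, 0.2583]
tool_rot: [180.0, -0.0, 15.4]
force: [-0.0, -2.4, 1.7]
grip_width: 0.0231
grasp_force: 1.2
t 9.65 pos [0.6607 0.1214 0.2583] rot [ 1.7999e+02 -1.0000e-02  1.5400e+01] F [-0.  -2.4  1.7] w 0.0231 gf 1.2 q [-34.  22.  30.  79. -11.  81. -80.]
tool dx -0.0008 dy 0.0002 turnz 0.0017
```

```bash
python3 -m jog '[[0,0,0.001,0,0,0,0.01],[0,0,0,0,0,0,0.01],[0,0,0,0,0,0,0.01],[0,0,0,0,0,0,0.01]]' 50
python3 -m jog '[[0,0,-0.003,0,0,0,0.01],[0,0,-0.005,0,0,0,0.01],[0,0,-0.006,0,0,0,0.01],[0,0,-0.008,0,0,0,0.01],[0,0,-0.01,0,0,0,0.01],[0,0,-0.01,0,0,0,0.01],[0,0,-0.005,0,0,0,0.01],[0,0,0,0,0,0,0.01]]' 50
python3 st.py 0.532 0.417 15.3
python3 - <<'E'
from h import *
print(env.get_obs()["wrist_torque"]);t,s=env.read_camera("top"),env.read_camera("scene")
cv2.imwrite("pics/c5.png",s)
E
```

```text
time_s: 9.98
tool_pos: [0.6612, 0.1208, 0.2582]
tool_rot: [180.0, -0.1, 15.4]
force: [-0.9, -1.5, 4.8]
grip_width: 0.0211
grasp_force: 49.9
time_s: 10.65
tool_pos: [0.6616, 0.1214, 0.3068]
tool_rot: [180.0, -0.2, 15.4]
force: [0.8, 0.4, -6.1]
grip_width: 0.0208
grasp_force: 49.8
t 10.65 pos [0.6616 0.1214 0.3068] rot [179.99  -0.22  15.4 ] F [ 0.8  0.4 -6.1] w 0.0208 gf 49.8 q [-34.  21.  30.  75. -11.  86. -80.]
tool dx -0.0465 dy -0.3194 turnz 0.0017
[-0.01810645  0.03806997 -0.0389022 ]
```

View pics/c5.png

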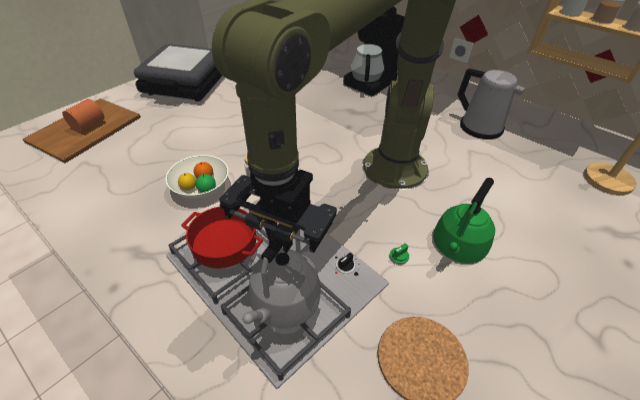

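The kettle hangs upright in the gripper at (282,290), clear of the supports; the pan is undisturbed. Now I'm carrying it to the trivet.

```bash
python3 -m jog '[[-0.001,-0.005,0,0,0,0,0.01],[-0.002,-0.011,0,0,0,0,0.01],[-0.003,-0.018,0,0,0,0,0.01],[-0.003,-0.022,0,0,0,0,0.01],[-0.004,-0.024,0,0,0,0,0.01],[-0.004,-0.024,0,0,0,0,0.01],[-0.004,-0.024,0,0,0,0,0.01],[-0.004,-0.024,0,0,0,0,0.01],[-0.004,-0.024,0,0,0,0,0.01],[-0.004,-0.024,0,0,0,0,0.01],[-0.003,-0.024,0,0,0,0,0.01],[-0.003,-0.024,0,0,0,0,0.01]]' 50
python3 -m jog '[[-0.003,-0.022,0,0,0,0,0.01],[-0.003,-0.02,0,0,0,0,0.01],[-0.002,-0.015,0,0,0,0,0.01],[-0.001,-0.008,0.003,0,0,0,0.01],[0,-0.004,0.006,0,0,0,0.01],[0,-0.001,0.01,0,0,0,0.01],[0,0,0.01,0,0,0,0.01],[0,0,0.01,0,0,0,0.01],[0,0,0.01,0,0,0,0.01],[0,0,0.005,0,0,0,0.01],[0,0,0,0,0,0,0.01],[0,0,0,0,0,0,0.01]]' 50
python3 st.py 0.531 0.416 15.3
python3 - <<'E'
from h import *
t,s=env.read_camera("top"),env.read_camera("scene")
cv2.imwrite("pics/c6.png",np.hstack([cv2.resize(t[90:240,160:300],None,fx=2.8,fy=2.8),cv2.resize(s[250:400,350:490],None,fx=2.8,fy=2.8)]))
E
```

```text
time_s: 11.75
tool_pos: [0.5553, 0.3524, 0.3038]
tool_rot: [-180.0, 0.1, 15.5]
force: [1.8, -0.0, -8.2]
grip_width: 0.0209
grasp_force: 49.8
time_s: 12.75
tool_pos: [0.53, 0.4149, 0.2499]
tool_rot: [180.0, 0.0, 15.4]
force: [-0.7, -0.4, -6.8]
grip_width: 0.0206
grasp_force: 49.8
t 12.75 pos [0.53   0.4149 0.2499] rot [1.7998e+02 5.0000e-02 1.5370e+01] F [-0.7 -0.4 -6.8] w 0.0206 gf 49.8 q [ -57.   22.   22.   79.   -8.   80. -109.]
tool dx 0.0013 dy -0.0008 turnz 0.0012
```

View pics/c6.png

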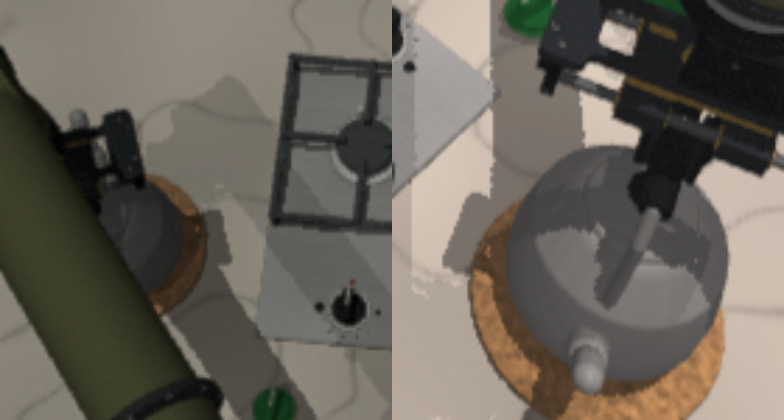

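The kettle is over the trivet, and the cork shows about evenly around it given the height; the knob at left (348,305) points at the red dot. Now I'm lowering it slowly.

```bash
python3 -m jog '[[0.001,-0.0008,0.004,0,0,0,0.01],[0,0,0.006,0,0,0,0.01],[0,0,0.006,0,0,0,0.01],[0,0,0.005,0,0,0,0.01],[0,0,0.003,0,0,0,0.01],[0,0,0.002,0,0,0,0.01],[0,0,0.001,0,0,0,0.01],[0,0,0.001,0,0,0,0.01],[0,0,0.001,0,0,0,0.01],[0,0,0,0,0,0,0.01],[0,0,0,0,0,0,0.01]]' 50
python3 -m jog '[[0,0,0.001,0,0,0,0.01],[0,0,0.001,0,0,0,0.01],[0,0,0,0,0,0,0.01],[0,0,0,0,0,0,0.01]]' 50
python3 st.py 0.531 0.416 15.3
```

```text
time_s: 13.77
tool_pos: [0.5308, 0.4164, 0.2215]
tool_rot: [-180.0, -0.0, 15.4]
force: [-0.1, 0.7, -7.7]
grip_width: 0.0208
grasp_force: 49.8
time_s: 14.1
tool_pos: [0.5306, 0.4163, 0.2192]
tool_rot: [180.0, 0.0, 15.4]
force: [-0.4, -0.7, -7.7]
grip_width: 0.0208
grasp_force: 49.8
t 14.1 pos [0.5306 0.4163 0.2192] rot [1.80e+02 1.00e-02 1.54e+01] F [-0.4 -0.7 -7.7] w 0.0208 gf 49.8 q [ -57.   23.   22.   82.   -8.   77. -109.]
tool dx 0.0003 dy 0.0004 turnz 0.0018
```

```bash
python3 -m jog '[[0,0,0.0005,0,0,0,0.01],[0,0,0.0005,0,0,0,0.01],[0,0,0,0,0,0,0.01],[0,0,0,0,0,0,0.01]]' 50
python3 -m jog '[[0,0,0.0005,0,0,0,0.01],[0,0,0,0,0,0,0.01],[0,0,0,0,0,0,0.01]]' 50
```

```text
time_s: 14.43
tool_pos: [0.5309, 0.4164, 0.2185]
tool_rot: [-180.0, -0.0, 15.4]
force: [1.1, -0.4, -7.2]
grip_width: 0.0209
grasp_force: 49.8
time_s: 14.68
tool_pos: [0.5312, 0.4164, 0.2184]
tool_rot: [-180.0, -0.1, 15.4]
force: [0.3, -0.5, -4.8]
grip_width: 0.0208
grasp_force: 49.8
```

Contact has begun, with the load dropping from 7.7 to 4.8 N.

```bash
python3 -m jog '[[0,0,0.0007,0,0,0,0.01],[0,0,0,0,0,0,0.01],[0,0,0,0,0,0,0.01]]' 50
python3 -m jog '[[0,0,0,0,0,0,0.01],[0,0,0,0,0,0,0.01]]' 10
python3 -m jog '[[0,0,0,0,0,0,0.024],[0,0,0,0,0,0,0.028],[0,0,0,0,0,0,0.035],[0,0,0,0,0,0,0.05],[0,0,0,0,0,0,0.07],[0,0,0,0,0,0,0.075],[0,0,0,0,0,0,0.075],[0,0,0,0,0,0,0.075]]' 10
python3 st.py 0.531 0.416 15.3
```

```text
time_s: 14.93
tool_pos: [0.5314, 0.4164, 0.2183]
tool_rot: [-180.0, -0.1, 15.4]
force: [0.9, -0.8, 0.5]
grip_width: 0.0206
grasp_force: 49.8
time_s: 15.1
tool_pos: [0.5313, 0.4165, 0.2182]
tool_rot: [-180.0, -0.1, 15.4]
force: [1.6, 0.1, 2.2]
grip_width: 0.0216
grasp_force: 10.0
time_s: 15.77
tool_pos: [0.5307, 0.4164, 0.217]
tool_rot: [-180.0, -0.0, 15.4]
force: [-1.0, 0.9, -0.8]
grip_width: 0.0601
grasp_force: 0.0
t 15.7667 pos [0.5307 0.4164 0.217 ] rot [-180.     -0.     15.41] F [-1.   0.9 -0.8] w 0.0601 gf 0.0 q [ -57.   23.   22.   82.   -8.   77. -109.]
tool dx 0.0002 dy 0.0004 turnz 0.0019
```

```bash
python3 -m jog '[[0,0,-0.005,0,0,0,0.075],[0,0,-0.01,0,0,0,0.075],[0,0,-0.015,0,0,0,0.075],[0,0,-0.02,0,0,0,0.075],[0,0,-0.02,0,0,0,0.075],[0,0,-0.02,0,0,0,0.075],[0,0,-0.02,0,0,0,0.075],[-0.02,-0.02,-0.01,0,0,0,0.075],[-0.02,-0.025,0,0,0,0,0.075],[-0.02,-0.03,0,0,0,0,0.075],[-0.02,-0.03,0,0,0,0,0.075],[-0.02,-0.03,0,0,0,0,0.075]]'
python3 -m jog '[[-0.02,-0.03,0,0,0,0,0.075],[-0.02,-0.02,0,0,0,0,0.075],[-0.01,-0.01,0,0,0,0,0.075],[0,0,0,0,0,0,0.075],[0,0,0,0,0,0,0.075]]'
python3 - <<'E'
from h import *
t,s=env.read_camera("top"),env.read_camera("scene")
cv2.imwrite("pics/t7.png",t);cv2.imwrite("pics/s7.png",s)
cv2.imwrite("pics/c7.png",np.hstack([cv2.resize(t[90:240,160:300],None,fx=2.8,fy=2.8),cv2.resize(s[200:400,300:486],None,fx=2.1,fy=2.1)]))
E
python3 st.py 0.531 0.416 15.3
```

```text
time_s: 16.77
tool_pos: [0.3974, 0.5208, 0.3388]
tool_rot: [-179.9, -0.1, 15.4]
force: [1.2, 0.3, -0.9]
grip_width: 0.0751
grasp_force: 0.0
time_s: 17.18
tool_pos: [0.3349, 0.5642, 0.3378]
tool_rot: [180.0, -0.1, 15.4]
force: [0.6, -0.5, -0.9]
grip_width: 0.0753
grasp_force: 0.0
t 17.2833 pos [0.3371 0.5628 0.3377] rot [ 1.7995e+02 -1.1000e-01  1.5180e+01] F [-0.5 -1.  -0.4] w 0.0747 gf 0.0 q [ -74.   18.   16.   74.   -5.   89. -133.]
tool dx 0.1487 dy 0.1924 turnz -0.0021
```

View pics/c7.png

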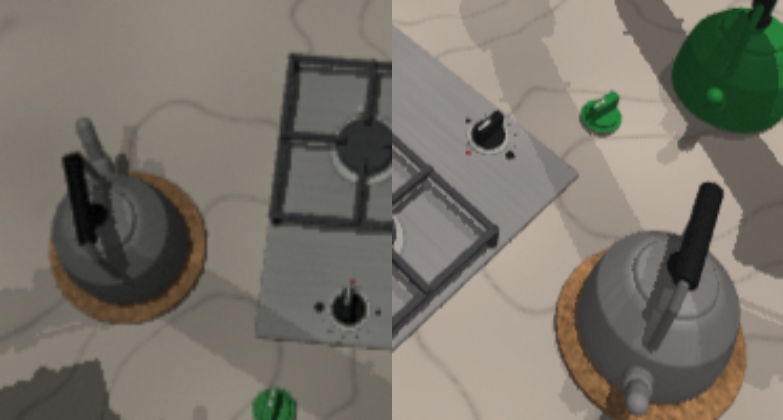

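The kettle stands upright on the trivet, and its knob is at the red dot. One quick numerical check of centring remains.

Run:
```python
from h import *
T=lambda u,v:(u/2.8+160-.3,v/2.8+90-.3); S=lambda u,v:((u-392)/2.1+300-.25,v/2.1+200-.25)
print("handle",plane("top",*T(78,199),.217),plane("scene",*S(696,236),.217),tri(T(78,199),S(696,236)))
t=cv2.imread("pics/t7.png");s0,s7=cv2.imread("pics/top0.png"),t
for nm,lo,hi,b in(("pan",(0,150,60),(8,255,255),(325,110,405,175)),("fruit",(5,100,80),(35,255,255),(405,140,480,240))):
    for im in(s0,s7):
        x0,y0,x1,y1=b;m=cv2.moments(cv2.inRange(cv2.cvtColor(im[y0:y1,x0:x1],cv2.COLOR_BGR2HSV),lo,hi),True);print(nm,m["m10"]/m["m00"],m["m01"]/m["m00"])
```

```text
handle [0.52967133 0.4172569  0.217     ] [0.53395668 0.41561354 0.217     ] (array([0.53110148, 0.41677852, 0.21380702]), np.float64(0.0030775496908357963))
pan 37.648085585585584 34.12218468468468
pan 37.664237668161434 34.11434977578475
fruit 33.0893470790378 53.324742268041234
fruit 33.173469387755105 53.273809523809526
```

The kettle is centred within about 2 mm and nothing else has moved, so I'm handing in.

```bash
python3 -c "
from cell import env;print(env.sign_off())"
```

```text
the job is handed in; nothing more can be done
None
```

The kettle's burner knob is at off and the kettle stands upright within about 2 mm of the trivet's centre. The other knob, the pan, the fruit bowl and the spice jar were left as they were, and the job was handed in at about 17 s.

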